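Close the row of flip-top tubes with one stroke of the fingertips

ROBOT

A 7-joint arm with a two-finger parallel gripper is mounted at the origin on a cart in front of the work surface, level with it; the furniture and walls round the work are solid. World frame = base frame: x ahead of the robot, y to its left, z up, the work surface at z = 0. Lengths are in mm, angles in rad, forces in N, time in s.
With the tool pointing down it reaches from about 425 to 875 mm from the base axis. Payload 9.9 kg.
Tool frame: the origin (TCP) lies between the finger pads, 19 mm behind the fingertips; this is the grasp point; z points along the fingers, y is the line along which they close (so a half turn about z gives the same grasp; the last joint's range is limited). The gripper opens to 85 mm and grips with 20 to 120 N. Pads are 22 mm wide; open, the fingers measure 114 mm over their backs; the gripper's body (76 mm by 85 mm) begins 54 mm behind the grasp point. The pads swing forward as they close: fully open they stand 13 mm farther back than shut.
Start: joints at [-0.084, 0.576, 0.025, 1.437, -0.015, 1.129, -0.057], TCP at [675.003, 0.006, 249.989] pointing down, gripper open.
Joint ranges: [-2.76, 2.76], [-0.34, 2.15], [-1.52, 1.57], [0.19, 2.46], [-1.09, 4.23], [0.17, 1.99], [-2.82, 2.82]. Speed limits (rad/s): [2.22, 2.22, 3.01, 3.01, 3.14, 3.14, 3.14].

INTERFACE

Orientations are given as a rotation vector (axis times angle).
In Python, from workcell import arm, optics, sensors, job_done gives the robot as it stands (arm), with the cameras (optics), the readings (sensors) and the job as plain functions.
- The arm moves only by the shell command python3 drive.py 'ROWS'. ROWS is rows parted by semicolons, their numbers by spaces, 1 to 8 of them, each of 7 numbers: dx, dy, dz in mm, then a rotation vector rx, ry, rz in rad, then the opening from 0.0 (shut) to 1.0 (fully open); each row shifts and turns the commanded pose from where the row before left it, along the tool's axes as they then stand; what a row does not reach is not made up. A row lasts 1/12 s, in which the tool goes at most 41.7 mm and 0.125 rad, less where a joint would pass 70% of its speed; a pose out of reach is approached as far as the arm can. The fingers move at their own pace and stop on an object; the grip force is fixed at half the most. Time passes only in rows, so rows that do not move let the fingers close. It prints the time, the measured TCP pose, the force, the opening and the grip force at its end.
- sensors.get_obs(): the state, without advancing time (a new reading comes with each control period).
- optics.snapshot(name): name is "scene" or "side" or "wrist"; returns a dict with "frame" (420x560x3 uint8, red, green, blue), "fx", "fy", "cx", "cy" (pixels), "world_to_cam" (4x4, takes a point from world to camera coordinates). Camera axes: x right, y down, z forward; pixel columns grow to the right and rows downward; lengths in mm; the calibration is good to about 2 mm. A picture is of the moment at which its call begins. There is no depth.
- job_done(): hands the job in; it is judged then, once.
The state is a dict: "t": time; "q": joint angles; "qd": joint speeds; "tau": joint torques, N m; "ee_pos": TCP position; "orientation": TCP orientation; "ft_force": force on the tool from outside, world axes, zero at the start; "wrist_torque": the same for the moment, N m; "gripper_width": opening from 0.0 (shut) to 1.0 (fully open); "grasp_force": force on a finger pad.
Only numpy, scipy, OpenCV 4.12 (cv2) and the standard library are available. Lean on these libraries where they do the work, as an engineer would, in place of code of your own. Each camera call takes 0.05 s, during which the arm holds its last target. There are 200 camera calls.

TASK

Shut the five open flip-top tubes in the metal stand by running the fingertips lightly along the row, beginning at the end where the caps' hinges come first, so that each cap is folded over from behind in turn and all are left pressed down flat. To keep the samples clean, never bring the fingers low over a tube that is still open. Do not press hard, lift the stand or push it along, and leave the things around it where they are.

Things in the scene. Friction and masses are not known exactly. Their poses are not given: they have to be found in the camera images.
- tube_stand: loose aluminium rack on a steel foot, 70 x 254 x 81 mm, about 1.8 kg, with one row of five 50 ml flip-top tubes fixed in it. Origin: centre of its underside; z up, y along the row. Tube axes at local x = 0, y = +100, +50, 0, -50, -100 mm (tubes 1 to 5). Tops of shut caps are 126 mm above the origin; open caps rise to about 163 mm; hinges at 121 mm.
- cap_1 (a joint): hinge of tube 1's grey-blue flip cap (35 mm disc, 8 mm thick, top bevelled, tab), on the stand's +y side of the tube, 19.5 mm from its axis; shut, the cap reaches 43 mm to -y of the hinge. rad: 0 = shut flat, 1.57 = upright, outer face to +y; starts at 1.4 to 1.8, at most 2.0. Stays where left (0.012 N m). Pushed on its outer face towards -y it folds over the mouth
- cap_2 (a joint): hinge of tube 2's grey-blue flip cap (35 mm disc, 8 mm thick, top bevelled, tab), on the stand's +y side of the tube, 19.5 mm from its axis; shut, the cap reaches 43 mm to -y of the hinge. rad: 0 = shut flat, 1.57 = upright, outer face to +y; starts at 1.4 to 1.8, at most 2.0. Stays where left (0.012 N m). Pushed on its outer face towards -y it folds over the mouth
- cap_3 (a joint): hinge of tube 3's grey-blue flip cap (35 mm disc, 8 mm thick, top bevelled, tab), on the stand's +y side of the tube, 19.5 mm from its axis; shut, the cap reaches 43 mm to -y of the hinge. rad: 0 = shut flat, 1.57 = upright, outer face to +y; starts at 1.4 to 1.8, at most 2.0. Stays where left (0.012 N m). Pushed on its outer face towards -y it folds over the mouth
- cap_4 (a joint): hinge of tube 4's grey-blue flip cap (35 mm disc, 8 mm thick, top bevelled, tab), on the stand's +y side of the tube, 19.5 mm from its axis; shut, the cap reaches 43 mm to -y of the hinge. rad: 0 = shut flat, 1.57 = upright, outer face to +y; starts at 1.4 to 1.8, at most 2.0. Stays where left (0.012 N m). Pushed on its outer face towards -y it folds over the mouth
- cap_5 (a joint): hinge of tube 5's grey-blue flip cap (35 mm disc, 8 mm thick, top bevelled, tab), on the stand's +y side of the tube, 19.5 mm from its axis; shut, the cap reaches 43 mm to -y of the hinge. rad: 0 = shut flat, 1.57 = upright, outer face to +y; starts at 1.4 to 1.8, at most 2.0. Stays where left (0.012 N m). Pushed on its outer face towards -y it folds over the mouth
- mouth_1 (a point): centre of the mouth of tube 1 (26 mm across), 122.5 mm above the underside of the stand, facing up; its axes are those of the stand
- mouth_2 (a point): centre of the mouth of tube 2 (26 mm across), 122.5 mm above the underside of the stand, facing up; its axes are those of the stand
- mouth_3 (a point): centre of the mouth of tube 3 (26 mm across), 122.5 mm above the underside of the stand, facing up; its axes are those of the stand
- mouth_4 (a point): centre of the mouth of tube 4 (26 mm across), 122.5 mm above the underside of the stand, facing up; its axes are those of the stand
- mouth_5 (a point): centre of the mouth of tube 5 (26 mm across), 122.5 mm above the underside of the stand, facing up; its axes are those of the stand
- cup_a: bystander: white-lidded specimen cup, 49 mm across, 58 mm high; origin centre of underside
- cup_b: bystander: yellow-lidded specimen cup, 49 mm across, 58 mm high; origin centre of underside
- dropper: bystander: small white dropper bottle, 25 mm across, 78 mm high; origin centre of underside
- needle_holder: bystander: white needle holder barrel standing on its flange, 31 mm across, 52 mm high; origin centre of underside
- tape: bystander: roll of tape lying flat, 60 mm across, 24 mm high; origin centre of underside
- pen: bystander: marker lying flat, 11 x 138 x 12 mm, along its y; origin centre of underside

How it is judged (in metres and radians):
On the way, in this order (a step that is already met when the one before it is completed fails the run):
1. the cap of tube 1 is folded over its mouth (hinge below 0.5 rad) (value of joint cap_1 below 0.5 rad), for 0.05 s.
2. the cap of tube 2 is folded over its mouth (hinge below 0.5 rad) (value of joint cap_2 below 0.5 rad), for 0.05 s.
3. the cap of tube 3 is folded over its mouth (hinge below 0.5 rad) (value of joint cap_3 below 0.5 rad), for 0.05 s.
4. the cap of tube 4 is folded over its mouth (hinge below 0.5 rad) (value of joint cap_4 below 0.5 rad), for 0.05 s.
5. the cap of tube 5 is folded over its mouth (hinge below 0.5 rad) (value of joint cap_5 below 0.5 rad), for 0.05 s.
At the end, for the whole second after the job is handed in: all five caps are shut (each hinge below 0.12 rad), having been folded over in the order of the row from tube 1 to tube 5; the stand is at rest, upright and within 20 mm of where it stood (value of joint each of cap_1, cap_2, cap_3, cap_4, cap_5 below 0.12 rad and distance of tube_stand from where it was at the start of the episode below 0.02 m and angle between tube_stand's own z axis and vertical below 0.05 rad and linear speed of tube_stand below 0.01 m/s); the robot touches nothing.
It fails at once if the fingers reach low over a tube whose cap is still open (TCP within 13 mm of the mouth's axis and less than 100 mm above it, hinge above 0.9 rad) ((value of joint cap_1 above 0.9 rad and horizontal distance between the grasp point and mouth_1 below 0.013 m and z of the grasp point in the frame of mouth_1 below 0.1 m) or (value of joint cap_2 above 0.9 rad and horizontal distance between the grasp point and mouth_2 below 0.013 m and z of the grasp point in the frame of mouth_2 below 0.1 m) or (value of joint cap_3 above 0.9 rad and horizontal distance between the grasp point and mouth_3 below 0.013 m and z of the grasp point in the frame of mouth_3 below 0.1 m) or (value of joint cap_4 above 0.9 rad and horizontal distance between the grasp point and mouth_4 below 0.013 m and z of the grasp point in the frame of mouth_4 below 0.1 m) or (value of joint cap_5 above 0.9 rad and horizontal distance between the grasp point and mouth_5 below 0.013 m and z of the grasp point in the frame of mouth_5 below 0.1 m)).
It fails at once if the stand is lifted (8 mm), tipped (0.12 rad) or shoved along (25 mm) (height (world z) of tube_stand above 0.008 m or angle between tube_stand's own z axis and vertical above 0.12 rad or distance of tube_stand from where it was at the start of the episode above 0.025 m).
It fails at once if the fingers press on the stand, tubes or caps with more than 40 N (contact force between the fingers and tube_stand above 40 N).
It fails at once if a bystander is moved by more than 15 mm (distance of any of cup_a, cup_b, dropper, needle_holder, tape, pen from where it was at the start of the episode above 0.015 m).
It also fails if it takes over 54 s, if anything falls off the work surface, if the arm or the gripper's body presses on something with over 40 N, if the wrist force passes 120 N, or if a joint passes its speed limit or range.

## Working session

There is one attempt and no reset: what is moved stays moved. The work goes in short steps, Python scripts to look and compute and a shell command to move; the robot and the scene stay as the last step left them, time stands still between calls to the robot, and variables do not carry over. Pictures are saved under pics/ and viewed, at most 10 in all, crops included, and the job is handed in when it is done.

```bash
ls; mkdir -p pics
python3 - <<'E'
from workcell import arm, optics, sensors, job_done
import cv2,json,numpy as np
d={}
for n in("scene","side","wrist"):
    s=optics.snapshot(n); cv2.imwrite(f"pics/{n}0.png",s["frame"][:,:,::-1])
    d[n]={k:np.array(v).tolist() for k,v in s.items() if k!="frame"}
    W=np.array(s["world_to_cam"]); print(n,s["fx"],(-W[:3,:3].T@W[:3,3]).round(),W[2,:3].round(2))
json.dump(d,open("cal.json","w"))
o=sensors.get_obs();print(o["t"],o["orientation"],o["ee_pos"],o["gripper_width"])
E
```

```text
drive.py
pics
workcell.py
scene 519.8303716220856 [ 223. -667.  528.] [ 0.37  0.78 -0.49]
side 541.2892744769306 [137. 890. 476.] [ 0.38 -0.84 -0.38]
wrist 323.7152759286717 [675.  74. 373.] [-0.   -0.29 -0.96]
0.15 [-2.22080713e+00 -2.22084936e+00  1.45851139e-03] [6.74676168e+02 1.68800823e-02 2.49356894e+02] 1.0002158026230181
```

View pics/scene0.png

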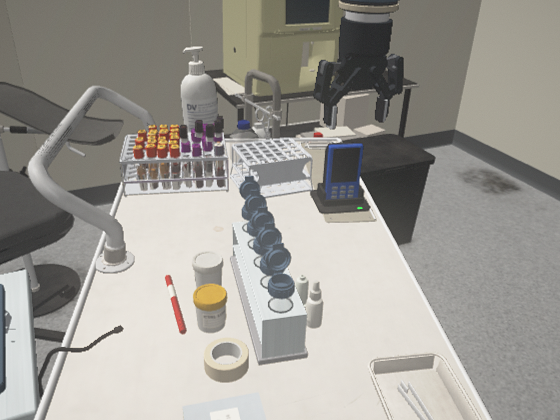

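View pics/side0.png

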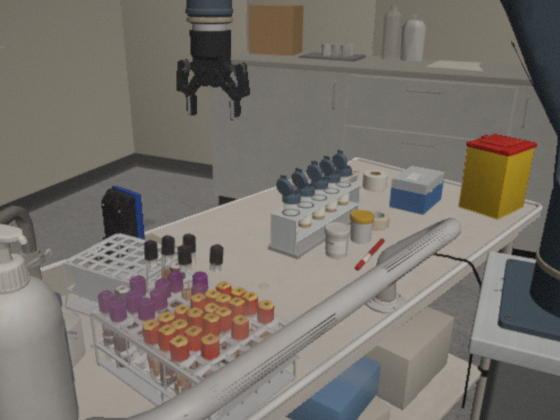

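View pics/wrist0.png

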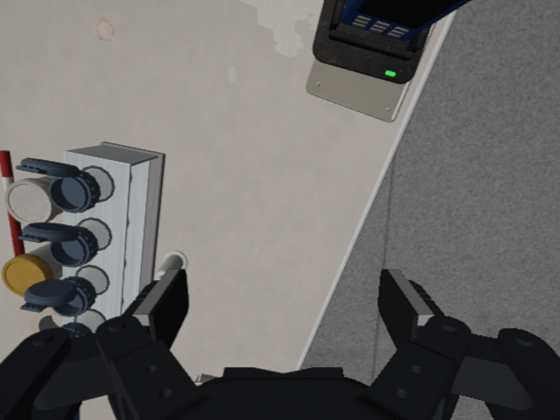

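Run:
```python
import cv2,numpy as np
a=cv2.imread("pics/scene0.png")[165:365,210:340]
b=cv2.imread("pics/side0.png")[140:260,260:375]
c=cv2.imread("pics/wrist0.png")[130:350,0:200]
f=lambda i,k:cv2.resize(i,None,fx=k,fy=k,interpolation=cv2.INTER_CUBIC)
A=f(a,3);B=f(b,3);h=max(A.shape[0],B.shape[0])
p=lambda i:np.vstack([i,np.zeros((h-i.shape[0],i.shape[1],3),np.uint8)])
cv2.imwrite("pics/ab.png",np.hstack([p(A),p(B)])); cv2.imwrite("pics/c.png",f(c,2.7)); print(np.hstack([p(A),p(B)]).shape)
```

```text
(600, 735, 3)
```

View pics/ab.png

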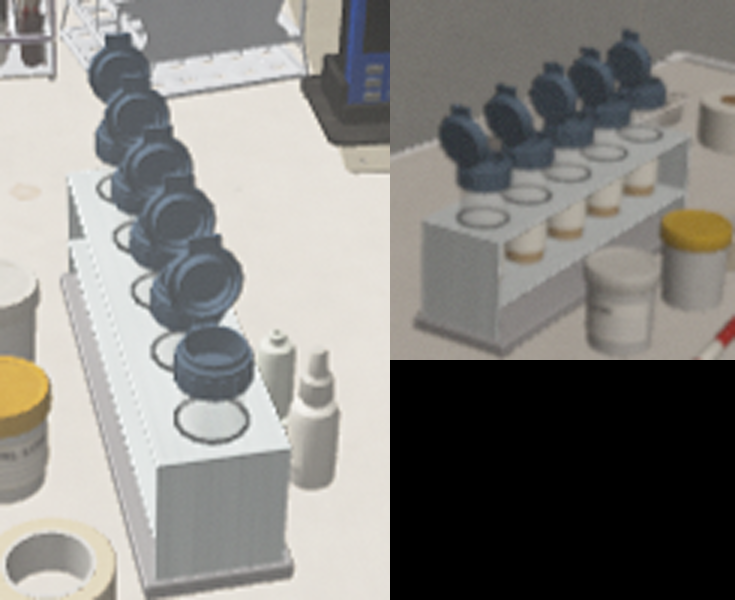

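View pics/c.png

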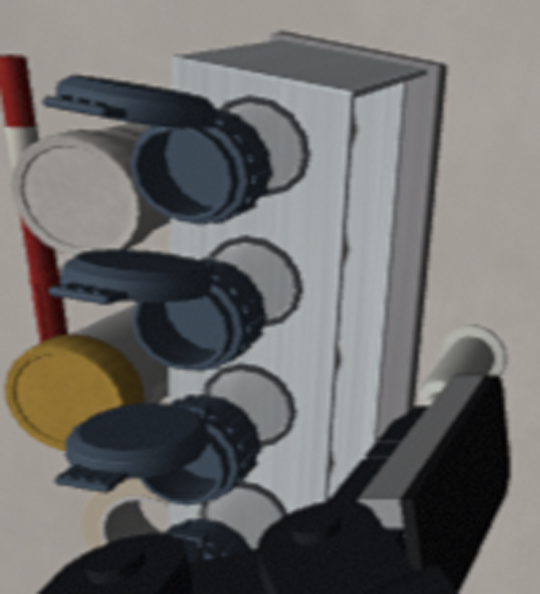

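```bash
cat > fit.py <<'E'
import json,numpy as np
from scipy.optimize import least_squares
d=json.load(open("cal.json"))
def proj(n,P):
    c=d[n];W=np.array(c["world_to_cam"]);p=W[:3,:3]@P+W[:3,3]
    return np.array([c["fx"]*p[0]/p[2]+c["cx"],c["fy"]*p[1]/p[2]+c["cy"]])
S=lambda u,v:(u/3+210,v/3+165); D=lambda u,v:((u-390)/3+260,v/3+140); R=lambda u,v:(u/2.7,v/2.7+130)
# camera,pixel,local point
O=[("scene",S(212,419),(0,-100,81)),("scene",S(213,349),(0,-100,122.5)),
("side",D(483,217),(0,100,81)),("side",D(527,195),(0,50,81)),("side",D(568,173),(0,0,81)),("side",D(607,153),(0,-50,81)),("side",D(642,135),(0,-100,81)),
("wrist",R(191,171),(0,100,122.5)),("wrist",R(189,317),(0,50,122.5)),
("scene",S(150,592),(-35,-127,0)),("scene",S(292,570),(35,-127,0)),("wrist",R(444,65),(35,127,5))]
def w(p,l):
    c,s=np.cos(p[2]),np.sin(p[2]); return np.array([p[0]+c*l[0]-s*l[1],p[1]+s*l[0]+c*l[1],l[2]])
def res(p): return np.concatenate([proj(n,w(p,l))-u for n,u,l in O])
if __name__=="__main__":
    r=least_squares(res,[480,0,0],loss="soft_l1"); print(r.x.round(3)); print(res(r.x).reshape(-1,2).round(1))
    for y in (122.5,100,50,0,-50,-100,-127): print(y,w(r.x,(0,y,0)).round(1))
E
python3 fit.py
```

```text
[484.491 -82.267  -6.483]
[[-0.5 -1.3]
 [ 0.2 -3.1]
 [-1.3 -0. ]
 [-1.5 -0.5]
 [-1.7 -0.4]
 [-2.1 -0.5]
 [-2.  -0.8]
 [-2.1  0.4]
 [-2.1  3.3]
 [-2.1  3.8]
 [ 0.3  3.5]
 [ 2.5 -1.1]]
122.5 [508.8  37.8   0. ]
100 [504.3  15.7   0. ]
50 [494.4 -33.3   0. ]
0 [484.5 -82.3   0. ]
-50 [ 474.6 -131.3    0. ]
-100 [ 464.6 -180.3    0. ]
-127 [ 459.3 -206.7    0. ]
```

Run:
```python
import json,numpy as np
from fit import d,proj
def ray(n,u,v):
    c=d[n];W=np.array(c["world_to_cam"]);R=W[:3,:3]
    return -R.T@W[:3,3],R.T@np.array([(u-c["cx"])/c["fx"],(v-c["cy"])/c["fy"],1])
def tri(a,b):
    (p,r),(q,s)=ray(*a),ray(*b);k=np.linalg.lstsq(np.c_[r,-s],q-p,rcond=None)[0]
    return (p+k[0]*r).round(),(q+k[1]*s).round()
print("base",tri(("scene",115,262),("side",383,298)))
print("end near base, bend",tri(("scene",40,165),("side",450,230)))
p,r=ray("scene",100,90)
for y in(0,100,200,300,400): print((p+r*(y-p[1])/r[1]).round())
p,r=ray("side",280,340)
for y in(0,100,200,300,400): print("s",(p+r*(y-p[1])/r[1]).round())
```

```text
base (array([290., 115.,   3.]), array([293., 115.,   4.]))
end near base, bend (array([204., 181., 173.]), array([198., 181., 172.]))
[293.   0. 336.]
[304. 100. 307.]
[315. 200. 279.]
[325. 300. 250.]
[336. 400. 221.]
s [ 528.    0. -227.]
s [ 484.  100. -148.]
s [440. 200. -69.]
s [396. 300.  10.]
s [352. 400.  89.]
```

```bash
python3 drive.py '10 -20 0 0 0 0 0;10 -20 0 0 0 0 0;10 -20 0 0 0 0 0;10 -20 0 0 0 0 0;10 -20 0 0 0 0 0;10 -20 0 0 0 0 0;10 -20 0 0 0 0 0;10 -17 0 0 0 0 0'; python3 drive.py '0 0 0 0 0 0.1 0;0 0 0 0 0 0.1 0;0 0 0 0 0 0 0;0 0 20 0 0 0 0;0 0 20 0 0 0 0;0 0 20 0 0 0 0;0 0 0 0 0 0 0;0 0 0 0 0 0 0'
python3 - <<'E'
from workcell import arm, optics, sensors, job_done
import cv2,numpy as np
im=[]
for n,(r,c) in(("scene",(60,180)),("side",(60,180))):
    im.append(cv2.resize(optics.snapshot(n)["frame"][r:r+300,c:c+200,::-1],None,fx=1.95,fy=1.95))
cv2.imwrite("pics/p1.png",np.hstack(im))
E
```

```text
t: 0.82
ee_pos: [516.4, 80.3, 249.8]
orientation: [-2.221, -2.221, 0.001]
ft_force: [0.7, 0.4, 0.0]
gripper_width: 0.002
grasp_force: 0.0
t: 1.48
ee_pos: [517.6, 79.7, 189.5]
orientation: [-2.429, -1.99, 0.003]
ft_force: [0.9, 0.1, 0.5]
gripper_width: 0.001
grasp_force: 0.0
```

View pics/p1.png

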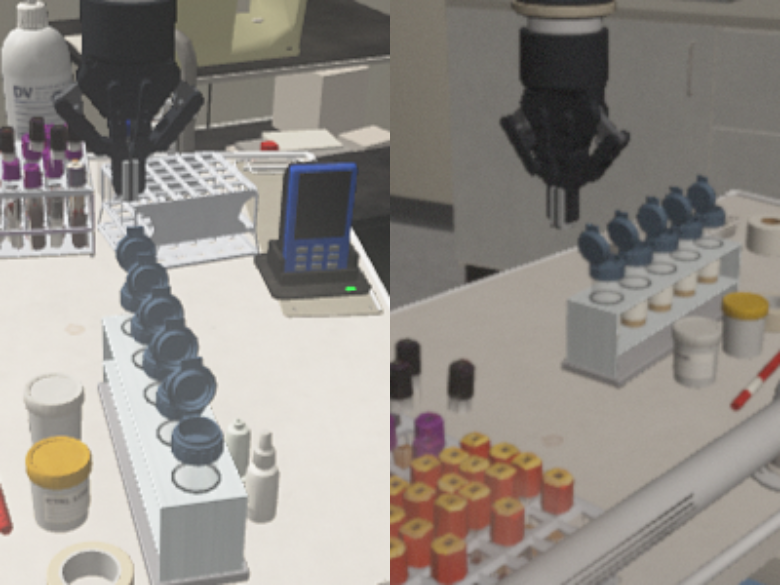

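```bash
python3 drive.py '0 0 21 0 0 0 0;0 0 21 0 0 0 0;-5 0 0 0 0 0 0;-5 0 0 0 0 0 0;-5 0 0 0 0 0 0;-5 0 0 0 0 0 0;-5 0 0 0 0 0 0;0 0 0 0 0 0 0'; python3 drive.py '-5 0 0 0 0 0 0;-4 0 0 0 0 0 0;-4 0 0 0 0 0 0;0 0 0 0 0 0 0'; python3 drive.py '-4 0 0 0 0 0 0;-4 0 0 0 0 0 0;-4 0 0 0 0 0 0;-4 0 0 0 0 0 0;0 0 0 0 0 0 0'
```

```text
t: 2.25
ee_pos: [513.3, 54.0, 148.9]
orientation: [2.433, 1.986, 0.001]
ft_force: [0.4, 0.9, -0.1]
gripper_width: 0.0
grasp_force: 0.0
t: 2.58
ee_pos: [510.5, 41.9, 148.2]
orientation: [2.433, 1.987, 0.0]
ft_force: [0.2, -0.0, 0.6]
gripper_width: -0.003
grasp_force: 0.1
t: 3.0
ee_pos: [506.9, 25.8, 147.9]
orientation: [2.433, 1.987, -0.001]
ft_force: [0.2, -0.4, 0.4]
gripper_width: -0.004
grasp_force: 0.0
```

```bash
cat > look.py <<'E'
import sys,cv2,numpy as np
from workcell import arm, optics, sensors, job_done
im=[]
for n,(r,c) in(("scene",(110,200)),("side",(100,255))):
    im.append(cv2.resize(optics.snapshot(n)["frame"][r:r+190,c:c+130,::-1],None,fx=3,fy=3,interpolation=cv2.INTER_CUBIC))
cv2.imwrite(sys.argv[1],np.hstack(im))
E
python3 look.py pics/p2.png
```

```text
(no output)
```

View pics/p2.png

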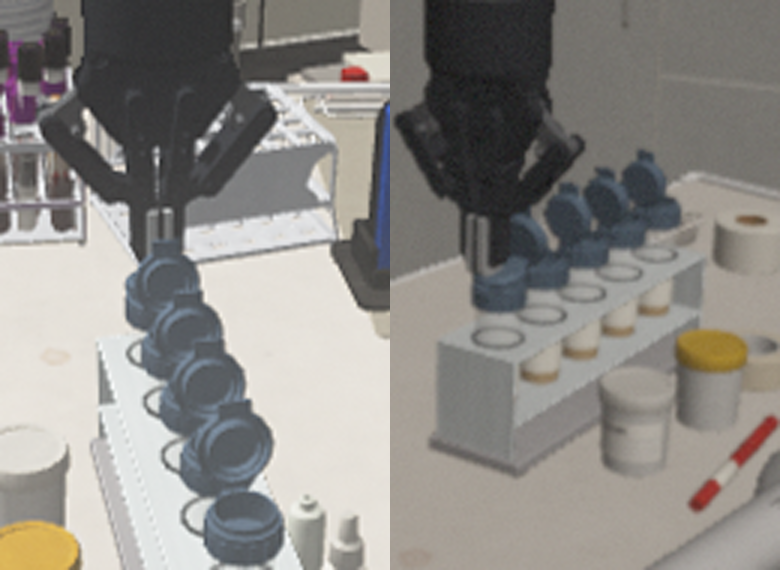

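```bash
python3 drive.py '-4 0 0.5 0 0 0 0;-4 0 0.5 0 0 0 0;-4 0 0.5 0 0 0 0;-4 0 0 0 0 0 0;-4 0 0 0 0 0 0;0 0 0 0 0 0 0'; python3 drive.py '-4 0 0 0 0 0 0;-4 0 0 0 0 0 0;-4 0 0 0 0 0 0;-4 0 0 0 0 0 0;-4 0 0 0 0 0 0;-4 0 0 0 0 0 0;-4 0 0 0 0 0 0;0 0 0 0 0 0 0'
```

```text
t: 3.6
ee_pos: [503.1, 6.3, 146.5]
orientation: [2.433, 1.987, -0.001]
ft_force: [0.1, 0.2, 0.2]
gripper_width: 0.003
grasp_force: 0.0
t: 4.27
ee_pos: [497.4, -21.2, 146.4]
orientation: [2.433, 1.987, -0.001]
ft_force: [0.3, -0.6, -0.2]
gripper_width: -0.001
grasp_force: 0.1
```

```bash
R='-4 0 0 0 0 0 0'; python3 drive.py '-4 0 0 0 0 0 0;-4 0 0 0 0 0 0;-4 0 0 0 0 0 0;-4 0 0 0 0 0 0;-4 0 0 0 0 0 0;-4 0 0 0 0 0 0;-4 0 0 0 0 0 0;-4 0 0 0 0 0 0' | sed -n '2p;4p'; python3 drive.py '-4 0 0 0 0 0 0;-4 0 0 0 0 0 0;-4 0 0 0 0 0 0;-4 0 0 0 0 0 0;-4 0 0 0 0 0 0;-4 0 0 0 0 0 0;-4 0 0 0 0 0 0;-4 0 0 0 0 0 0' | sed -n '2p;4p'; python3 look.py pics/p3.png
```

```text
ee_pos: [491.4, -51.5, 146.6]
ft_force: [1.1, 2.4, 3.3]
ee_pos: [484.8, -83.2, 146.4]
ft_force: [-0.1, -0.3, 0.2]
```

View pics/p3.png

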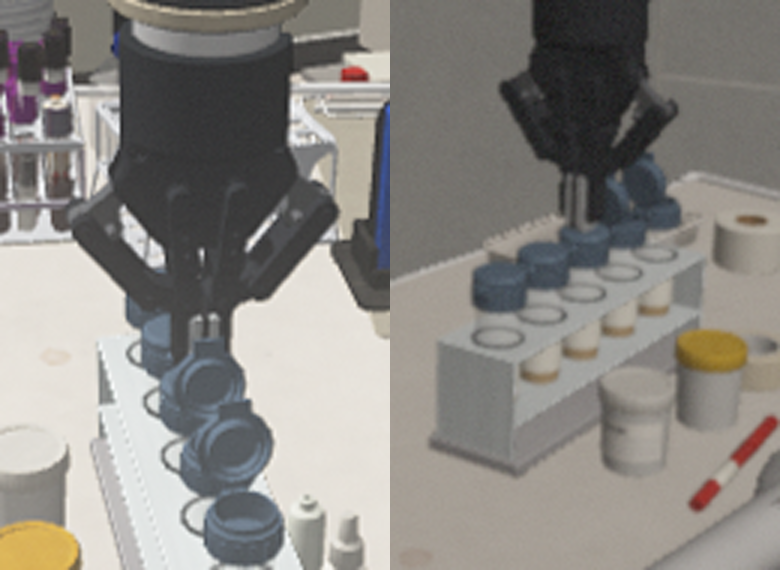

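```bash
python3 drive.py '-4 0 0 0 0 0 0;-4 0 0 0 0 0 0;-4 0 0 0 0 0 0;-4 0 0 0 0 0 0;-4 0 0 0 0 0 0;-4 0 0 0 0 0 0;-4 0 0 0 0 0 0;-4 0 0 0 0 0 0' | sed -n '2p;4p'; python3 drive.py '-4 0 0 0 0 0 0;-4 0 0 0 0 0 0;-4 0 0 0 0 0 0;-4 0 0 0 0 0 0;-4 0 0 0 0 0 0;-4 0 0 0 0 0 0;-4 0 0 0 0 0 0;-4 0 0 0 0 0 0' | sed -n '2p;4p'; python3 drive.py '-4 0 0 0 0 0 0;-4 0 0 0 0 0 0;-4 0 0 0 0 0 0;-4 0 0 0 0 0 0;-4 0 0 0 0 0 0;-4 0 0 0 0 0 0;-4 0 0 0 0 0 0;-4 0 0 0 0 0 0' | sed -n '2p;4p'; python3 drive.py '-4 0 0 0 0 0 0;-4 0 0 0 0 0 0;-4 0 0 0 0 0 0;-4 0 0 0 0 0 0;0 0 0 0 0 0 0'
```

```text
ee_pos: [478.6, -114.4, 146.5]
ft_force: [0.1, 0.3, 1.0]
ee_pos: [472.2, -145.8, 146.5]
ft_force: [0.2, 1.2, 0.6]
ee_pos: [465.8, -177.3, 146.4]
ft_force: [-0.5, 0.3, 0.3]
t: 8.12
ee_pos: [462.5, -193.5, 146.5]
orientation: [2.433, 1.987, -0.001]
ft_force: [-0.4, -0.1, -0.6]
gripper_width: 0.0
grasp_force: 0.0
```

```bash
python3 drive.py '0 0 0.7 0 0 0 0;0 0 0 0 0 0 0;0 0 0 0 0 0 0' | sed -n '2p;4p'; python3 drive.py '0 0 0.7 0 0 0 0;0 0 0 0 0 0 0;0 0 0 0 0 0 0' | sed -n '2p;4p'; python3 drive.py '0 0 0.5 0 0 0 0;0 0 0 0 0 0 0;0 0 0 0 0 0 0' | sed -n '2p;4p'
```

```text
ee_pos: [462.8, -192.2, 145.7]
ft_force: [0.3, -0.7, -0.3]
ee_pos: [462.8, -192.3, 145.0]
ft_force: [0.0, 0.1, -0.9]
ee_pos: [462.8, -192.4, 144.7]
ft_force: [-1.2, 0.9, 3.7]
```

```bash
python3 drive.py '0 0 -10 0 0 0 0;0 0 -20 0 0 0 0;0 0 -30 0 0 0 0;0 0 -30 0 0 0 0;-25 0 -30 0 0 0 0;-25 30 0 0 0 0 0;0 40 0 0 0 0 0;0 0 0 0 0 0 0'; python3 drive.py '0 40 0 0 0 0 0;0 40 0 0 0 0 0;0 0 0 0 0 0 0'; python3 look.py pics/p4.png
```

```text
t: 9.53
ee_pos: [526.9, -257.2, 264.6]
orientation: [2.43, 1.986, 0.004]
ft_force: [0.1, 0.9, -0.5]
gripper_width: 0.001
grasp_force: 0.0
t: 9.78
ee_pos: [605.7, -270.6, 262.5]
orientation: [2.429, 1.992, 0.003]
ft_force: [-0.6, 1.8, -0.8]
gripper_width: 0.002
grasp_force: 0.0
```

View pics/p4.png

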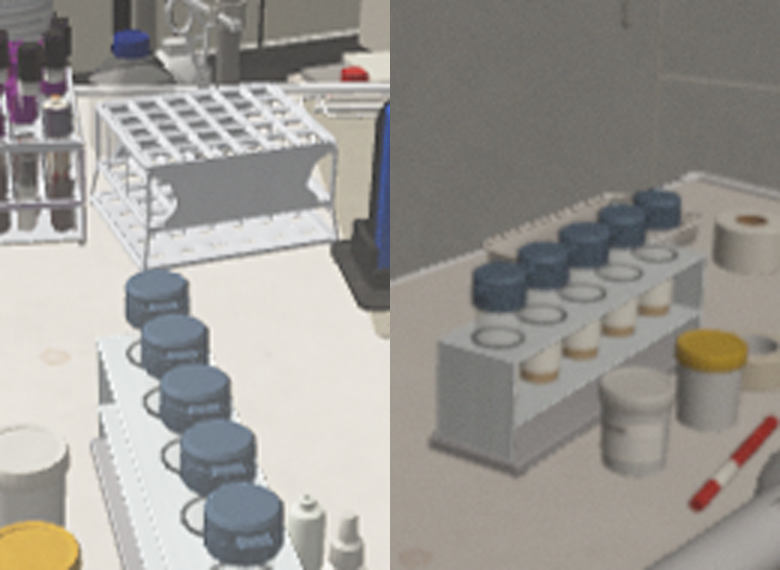

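All five caps look shut and flat, and the stand and the things around it have not moved. I'm handing the job in.

```bash
python3 -c "
from workcell import arm, optics, sensors, job_done
print(job_done())"
```

```text
the job is handed in; nothing more can be done
None
```

All five caps were folded shut in order from tube 1 to tube 5 in one light sweep, with force readings no higher than about 5 N; the last picture shows them lying flat and the stand in place, and the job is handed in (no verdict was returned).

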